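Find the tight spot on a gearbox shift rail and clamp the test carriage clear of it

TASK

Somewhere along this shift rail is a tight spot that cannot be seen. Holding the test carriage by the T-bar on top, slide it towards the black marker ring and push the ring ahead of it until it plainly binds, pressing for a moment but never forcing it, then back the carriage off to leave a gap of about 20 mm to the ring, which stays where it marks the spot. With the carriage there, turn the T-bar clockwise to its stop to clamp it, and let go, without touching the ring yourself or disturbing the other things.

Things in the scene. Friction and masses are not known exactly. Their poses are not given: they have to be found in the camera images.
- bench: Rail bench, fixed to the table: dark steel plate 190 (x) x 420 (y) x 12 mm, origin at the centre of its underside, z up. A steel rail 20 mm in diameter runs along its y axis at x = 0, 45 mm above the table, between two grey end blocks (50 x 30 mm, 65 mm tall, bolt heads to 70 mm) at y = -188 and +188 mm
- carriage: Test carriage, steel block 50 (x) x 60 (y) x 40 mm on the rail, origin at its centre on the rail's axis, axes as the bench's, top 65 mm above the table. It only slides along y; starts near the bench's -y end; runs with 1 to 3 N of drag
- marker_ring: Black marker ring round the rail, 36 mm in diameter, 10 mm thick along y, origin at its centre, axes as the bench's. Starts on the carriage's +y side with clear rail between, slides with 0.6 N of drag and stays where it is pushed, but for springing back the few mm it was pressed into the tight spot. Clear gap to the carriage = y distance of the origins less 35 mm
- rail_mid (a point): Middle of the rail, on its axis (bench x = 0, y = 0). The hidden tight spot stops the ring with its centre somewhere from 25 to 110 mm on the +y side of here. Resistance there climbs about 1.5 N per mm. It is proved by pressing the carriage on the ring with 6 to 10 N over the running drag for half a second (4 N is the least that counts); over 16 N damages the rail
- tbar (a joint): Angle of the T-bar clamp about the vertical through the carriage's centre: 0 with the bar square across the rail, growing clockwise seen from above, stop at 1.2 rad; starts at 0 to 0.15. Turns against about 0.06 N m. Above 1.0 counts as clamped
- tbar_grip (a point): Middle of the T-bar's black grip, 49 mm above the carriage's centre, 94 mm above the table: an upright bar 55 mm long (its x axis, across the rail at joint value 0), 14 mm thick (its y) and 30 mm tall (79 to 109 mm above the table), on a thin stem over the carriage
- race: Bystander: loose steel bearing race 42 mm wide, 16 mm tall, lying on the bench plate; origin at the centre of its underside
- dowel: Bystander: loose steel dowel 18 mm in diameter, 35 mm tall, standing on the bench plate; origin at the centre of its underside
- spanner: Bystander: spanner 180 mm long lying on the table at the left
- driver: Bystander: screwdriver 200 mm long lying on the table at the right
- glue: Bystander: yellow bottle 48 mm wide, 130 mm tall, at the left
- spray: Bystander: tall pale can 64 mm wide, 170 mm tall, at the right

How it is judged:
By the outcome, as a careful person would: the job done as asked, in the order asked, and still so for the second after the job is handed in, with the robot touching nothing.
It also fails if it takes over 72 s, if anything falls off the work surface, if the arm or the gripper's body presses on something with over 40 N, if the wrist force passes 120 N, or if a joint passes its speed limit or range.

ROBOT

A 6-joint arm with a two-finger parallel gripper is mounted at the origin on the work surface. World frame = base frame: x ahead of the robot, y to its left, z up, the work surface at z = 0. Lengths are in m, angles in rad, forces in N, time in s.
With the tool pointing down it reaches from about 0.35 to 0.775 m from the base axis. Payload 5.5 kg.
Tool frame: the origin (TCP) lies on the centre line of the jaws, within the pads' length; the fingertips stand 11 mm ahead of it and the grasp point (between the pads) lies 8 mm behind it (env.tip_extent is the distance from the TCP to the fingertips, in m); z points along the fingers, y is the line along which they close (so a half turn about z gives the same grasp; the last joint's range is limited). The gripper opens to 85 mm and grips with 20 to 120 N. Pads are 22 mm wide; open, the fingers measure 114 mm over their backs; the gripper's body (76 mm by 85 mm) begins 54 mm behind the grasp point. The pads swing forward as they close: fully open they stand 13 mm farther back than shut.
Start: joints at [1.206, 0.313, 0.046, 1.304, 0, 1.431], TCP at [0.128, 0.561, 0.242] pointing down, gripper open.
Joint ranges: [-2.76, 2.76], [-0.86, 1.69], [-1.03, 1.26], [-2.2, 2.34], [-1.47, 1.5], [-3.14, 3.14]. Speed limits (rad/s): [2.57, 2.57, 3.14, 3.14, 3.14, 3.14].

INTERFACE

Orientations are given as a unit quaternion [w, x, y, z].
In Python, from workcell import env gives the robot as it stands.
- The arm moves only by the shell command python3 -m jog 'ROWS' [FORCE]. ROWS is JSON, a list of rows, each a list of 5 numbers: the gripper's target within -1 to 1 (shut at 1, half-way at 0, fully open at -1), then the shift along the tool's x, y, z in m, then the turn about the tool's z in degrees. In form: [[fingers, tx, ty, tz, turn], ...]. A call has 1 to 5 rows; each row shifts and turns the commanded pose from where the row before left it, along the tool's axes as they then stand; what a row does not reach is not made up. A row lasts 1/12 s, in which the tool goes at most 41.7 mm and 7.16 degrees, less where a joint would pass 70% of its speed; a pose out of reach is approached as far as the arm can. A call is refused whole if a number of a shift passes 0.0417 or a number of a turn 7.16, either way. A call with a gripper value outside its range is refused whole. The fingers move at their own pace and stop on an object; FORCE is the grip in N (left out, the last holds). Time passes only in rows, so rows that do not move let the fingers close. It gives the time, the measured TCP pose, the force, the opening and the grip force at its end, in the units of the state.
- env.get_state(): the state, without advancing time (a new reading comes with each control period).
- env.read_camera(name): name is "side" or "top" or "wrist"; returns a dict with "img" (384x512x3 uint8, red, green, blue), "fov_y" (degrees; the focal length in pixels is half the picture's height over the tangent of half this angle, whatever the lens; pixels are square), "cx", "cy" (the principal point, pixels), "D" ([k1, k2, p1, p2, k3] as OpenCV has them; the pictures are not rectified), "T" (4x4, takes a point from camera to world coordinates). Camera axes: x right, y up, looking along -z (the intrinsics and any distortion apply to the point x, -y, -z); pixel columns grow to the right and rows downward; lengths in m; the calibration is good to about 2 mm. A picture is of the moment at which its call begins. There is no depth.
- env.hand_in(): hands the job in; it is judged then, once.
The state is a dict: "clock": time; "joint_pos": joint angles; "qvel": joint speeds; "tau": joint torques, N m; "tcp_pos": TCP position; "orientation": TCP orientation; "wrist_force": force on the tool from outside, world axes, zero at the start; "ft_torque": the same for the moment, N m; "finger_gap": finger opening in m; "grip_force": force on a finger pad.
Only numpy, scipy, OpenCV 4.12 (cv2) and the standard library are available. Lean on these libraries where they do the work, as an engineer would, in place of code of your own. Each camera call takes 0.05 s, during which the arm holds its last target. There are 200 camera calls.

## Working session

There is one attempt and no reset: what is moved stays moved. The work goes in short steps, Python scripts to look and compute and a shell command to move; the robot and the scene stay as the last step left them, time stands still between calls to the robot, and variables do not carry over. Pictures are saved under pics/ and viewed, at most 10 in all, crops included, and the job is handed in when it is done.

```bash
mkdir -p pics
cat > h.py <<'E'
import numpy as np, cv2
from workcell import env
def cam(n):
    c=env.read_camera(n); h,w=c["img"].shape[:2]; f=h/2/np.tan(np.radians(c["fov_y"])/2)
    c["K"]=np.array([[f,0,c["cx"]],[0,f,c["cy"]],[0,0,1.]]); return c
def ray(c,uv):
    p=cv2.undistortPoints(np.array([[uv]],float),c["K"],np.array(c["D"],float))[0,0]
    T=np.array(c["T"]); return T[:3,3],T[:3,:3]@np.array([p[0],-p[1],-1.])
def onz(c,uv,z):
    o,d=ray(c,uv); return o+d*(z-o[2])/d[2]
def proj(c,P):
    T=np.array(c["T"]); q=T[:3,:3].T@(np.array(P,float)-T[:3,3]); q=q*[1,-1,-1]
    return cv2.projectPoints(q.reshape(1,1,3),np.zeros(3),np.zeros(3),c["K"],np.array(c["D"],float))[0][0,0]
def save(c,n): cv2.imwrite(n,c["img"][:,:,::-1])
E
python3 - <<'E'
from h import *
cs=[cam(n) for n in("side","top")]
cv2.imwrite("pics/a_top.png",cv2.resize(cs[1]["img"][:,:,::-1],(768,576)))
cv2.imwrite("pics/a_side.png",cv2.resize(cs[0]["img"][:,:,::-1],(768,576)))
s=env.get_state()
for k,v in s.items(): print(k,np.round(v,3))
for c in cs: print(np.round(c["T"],3),c["fov_y"],c["D"])
E
```

```text
clock 0.1
joint_pos [ 1.206  0.314  0.045  1.304 -0.     1.431]
qvel [-0.    -0.003  0.003 -0.    -0.001 -0.   ]
tau [ 2.0000e-03 -4.8172e+01  2.9925e+01  1.3000e-02 -0.0000e+00  0.0000e+00]
tcp_pos [0.128 0.56  0.242]
orientation [-0.     0.112  0.994 -0.001]
wrist_force [-0.374  0.665 -0.336]
ft_torque [-0.024  0.046 -0.042]
grip_force 0.0
finger_gap 0.085
[[-0.965  0.182 -0.189  0.278]
 [-0.262 -0.627  0.733  0.926]
 [ 0.014  0.757  0.653  0.913]
 [ 0.     0.     0.     1.   ]] 48.13845386758862 [-0.11807332  0.          0.          0.          0.        ]
[[-0.064  0.975 -0.212  0.285]
 [-0.998 -0.063  0.011  0.027]
 [-0.002  0.212  0.977  1.24 ]
 [ 0.     0.     0.     1.   ]] 49.1070576293334 [-0.08349122  0.          0.          0.          0.        ]
```

View pics/a_top.png

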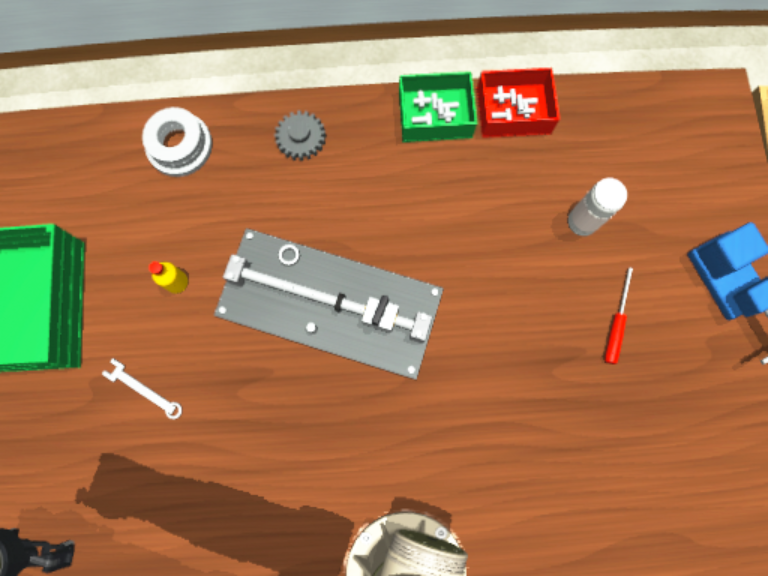

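View pics/a_side.png

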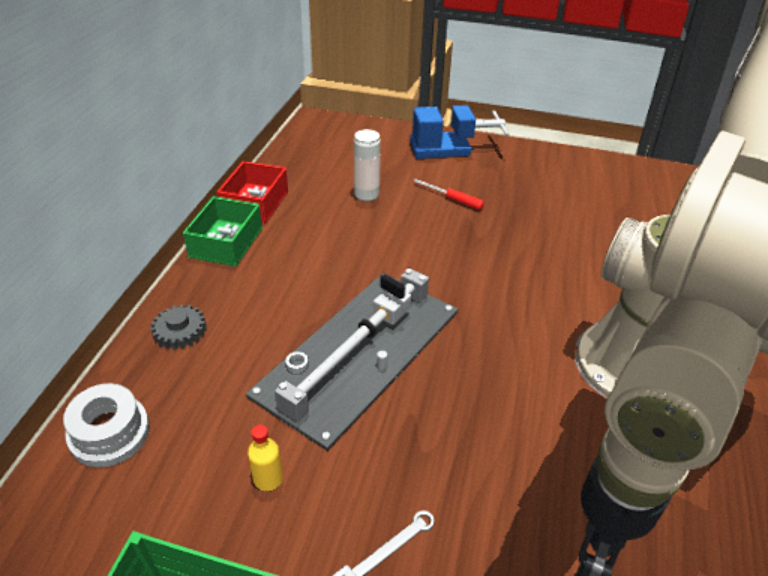

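Top view: carriage with black T-bar at about (380,312), ring at (340,302), end blocks at (234,268) and (421,326), so bench +y points left. The race is at (289,254), the dowel at (311,327).

```bash
cat >> h.py <<'E'
def dark(c,x0,y0,x1,y1,th=45):
    m=np.zeros(c["img"].shape[:2],np.uint8); m[y0:y1,x0:x1]=(c["img"][y0:y1,x0:x1].max(2)<th)*255
    cn,_=cv2.findContours(m,cv2.RETR_EXTERNAL,cv2.CHAIN_APPROX_NONE); return sorted(cn,key=cv2.contourArea)[::-1]
E
python3 - <<'E'
from h import *
c=cam("top")
for k in dark(c,140,150,300,260)[:4]:
    r=cv2.minAreaRect(k); print(cv2.contourArea(k),np.round(r[0],1),np.round(r[1],1),r[2])
# bench plate corner bolts (z~12mm)
B=[onz(c,(u/1.5,v/1.5),.014) for u,v in[(249,236),(435,292),(411,370),(222,310)]]
print(np.round(B,4)); 
e=[onz(c,(u/1.5,v/1.5),.068) for u,v in[(235,266),(422,325)]]
print(np.round(e,4),np.linalg.norm(e[0]-e[1]))
print('yaw dir',np.round((e[0]-e[1])/np.linalg.norm(e[0]-e[1]),3), 'mid',np.mean(B,0),np.mean(e,0))
print('ring',onz(c,(340/1.5,302/1.5),.05),'bar',onz(c,(382/1.5,310/1.5),.1))
s=cam("side")
for k in dark(s,230,170,300,240)[:4]:
    r=cv2.minAreaRect(k); print('side',cv2.contourArea(k),np.round(r[0],1),np.round(r[1],1),r[2])
big=cv2.resize(c["img"][140:260,140:300,::-1],(800,600),interpolation=cv2.INTER_CUBIC); cv2.imwrite("pics/b.png",big)
E
```

```text
0.0 [228.5 196.5] [1.4 0. ] -135.0
0.0 [224. 206.] [0. 0.] 0.0
0.0 [226. 206.] [0. 0.] 0.0
0.0 [248.5 215. ] [1. 0.] 180.0
[[ 0.6643  0.272   0.014 ]
 [ 0.5244 -0.0951  0.014 ]
 [ 0.374  -0.0363  0.014 ]
 [ 0.5152  0.3288  0.014 ]]
[[ 0.5893  0.2893  0.068 ]
 [ 0.4525 -0.0603  0.068 ]] 0.3754069245393026
yaw dir [0.364 0.931 0.   ] mid [0.51947354 0.11733848 0.014     ] [0.5209386  0.11453471 0.068     ]
ring [0.50962728 0.09202722 0.05      ] bar [0.48036297 0.01316292 0.1       ]
side 99.5 [261.1 190.8] [17.9  8.5] 26.56505012512207
side 44.0 [244.9 218.7] [12.2  8.3] 57.9946174621582
side 4.0 [254.4 216.7] [3.4 6.4] 51.34019470214844
side 1.0 [260.5 217.5] [2.2 2.2] 26.56505012512207
```

View pics/b.png

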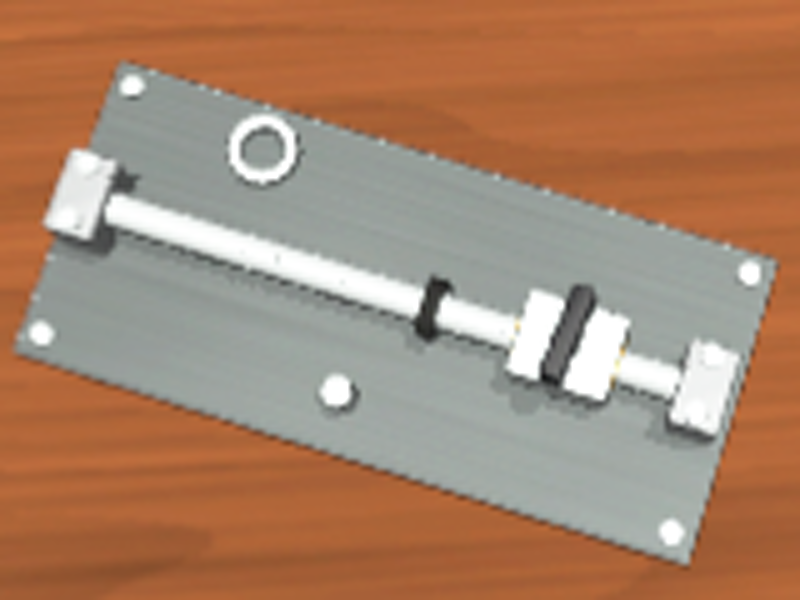

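The bar appears square across the rail (within about 2°). Working out the first move.

```bash
cat >> h.py <<'E'
from scipy.spatial.transform import Rotation as R
U=np.array([.364,.931,0]);U/=np.linalg.norm(U);MID=np.array([.5205,.1155,0])
def Rt(q): return R.from_quat(np.roll(q,-1))
def rel(P):
    s=env.get_state(); return Rt(s["orientation"]).inv().apply(np.array(P)-s["tcp_pos"])
def toolyaw():
    y=Rt(env.get_state()["orientation"]).apply([0,1,0]); return np.degrees(np.arctan2(y[1],y[0]))
def along(P): return float((np.array(P)-MID)@U)
E
python3 - <<'E'
from h import *
c=cam("top"); s=cam("side")
pt=onz(c,(253.6,206.8),.109); ps=onz(s,(261.1,190.8),.1)
print(pt,ps,along(pt),along(ps)); off=pt-MID; print('lateral',off@[U[1],-U[0],0])
print(toolyaw(), 'ring',along(onz(c,(140+433/5,140+309/5),.045)), 'rail lateral')
t=MID+U*along(pt); t[2]=.242
a=np.radians(68.6); M=np.array([[np.sin(a)*-1,np.cos(a),0],[np.cos(a),np.sin(a),0],[0,0,-1]]).T
print(t,'in turned tool axes',M@(t-env.get_state()["tcp_pos"]), M)
E
```

```text
[0.4786402  0.01619692 0.109     ] [0.48015392 0.02674666 0.1       ] -0.10772816323882708 -0.09735150971487659
lateral -0.0028262061789613296
77.12116884656065 ring -0.02547124885318557 rail lateral
[0.48127237 0.0151678  0.242     ] in turned tool axes [-5.27745086e-01 -3.78782329e-01 -1.51913121e-05] [[-0.93105582  0.36487678  0.        ]
 [ 0.36487678  0.93105582  0.        ]
 [ 0.          0.         -1.        ]]
```

```bash
python3 -m jog '[[0,0,0,0,4.25],[0,0,0,0,4.25],[0,-0.029,-0.021,0,0],[0,-0.029,-0.021,0,0],[0,-0.029,-0.021,0,0]]' 40
python3 -m jog '[[0,-0.029,-0.021,0,0],[0,-0.029,-0.021,0,0],[0,-0.029,-0.021,0,0],[0,-0.029,-0.021,0,0],[0,-0.029,-0.021,0,0]]'
python3 -m jog '[[0,-0.029,-0.021,0,0],[0,-0.029,-0.021,0,0],[0,-0.029,-0.021,0,0],[0,-0.029,-0.021,0,0],[0,-0.029,-0.021,0,0]]'
python3 -m jog '[[0,-0.029,-0.021,0,0],[0,-0.029,-0.021,0,0],[0,-0.029,-0.021,0,0],[0,0,0,0,0],[0,0,0,0,0]]'
python3 - <<'E'
from h import *
t=MID-U*.1077; t[2]=.150
print(rel(t),toolyaw())
E
```

```text
clock: 0.72
tcp_pos: [0.1863, 0.4693, 0.2419]
orientation: [-0.0, 0.185, 0.983, -0.0]
wrist_force: [1.2, -0.9, 0.4]
finger_gap: 0.0427
grip_force: 0.0
clock: 1.13
tcp_pos: [0.2835, 0.3181, 0.2425]
orientation: [0.0, 0.185, 0.983, 0.0]
wrist_force: [0.9, 0.6, 0.4]
finger_gap: 0.0428
grip_force: 0.0
clock: 1.55
tcp_pos: [0.3803, 0.1673, 0.2426]
orientation: [0.0, 0.185, 0.983, 0.0]
wrist_force: [1.1, 0.9, -0.1]
finger_gap: 0.043
grip_force: 0.0
clock: 1.97
tcp_pos: [0.4385, 0.077, 0.2421]
orientation: [-0.0, 0.188, 0.982, 0.0]
wrist_force: [-1.4, -0.0, -0.0]
finger_gap: 0.0429
grip_force: 0.0
[-0.06259322 -0.04167334  0.09206979] 68.3835992485839
```

```bash
python3 -m jog '[[0,-0.021,-0.014,0,0],[0,-0.021,-0.014,0,0],[0,-0.021,-0.014,0.01,0],[0,0,0,0.03,0],[0,0,0,0.03,0]]'
python3 -m jog '[[0,0,0,0.01,0],[0,0,0,0,0],[0,0,0,0,0]]'
python3 - <<'E'
from h import *
t=MID-U*.1077; t[2]=.150
print(rel(t),toolyaw())
w=cam("wrist"); cv2.imwrite("pics/w1.png",cv2.resize(w["img"][:,:,::-1],(768,576)))
print(np.round(w["T"],3), proj(w,t*[1,1,0]+[0,0,.109])*1.5)
E
```

```text
clock: 2.38
tcp_pos: [0.4826, 0.0166, 0.1727]
orientation: [0.002, 0.186, 0.983, 0.0]
wrist_force: [-0.4, 0.6, -1.6]
finger_gap: 0.0424
grip_force: 0.0
clock: 2.63
tcp_pos: [0.4805, 0.0175, 0.1627]
orientation: [-0.001, 0.185, 0.983, 0.0]
wrist_force: [0.7, -0.0, 0.7]
finger_gap: 0.0429
grip_force: 0.0
[-0.00153121 -0.00184636  0.01266737] 68.71001072849836
[[ 0.362 -0.899 -0.245  0.418]
 [ 0.932  0.349  0.095  0.042]
 [ 0.001 -0.263  0.965  0.294]
 [ 0.     0.     0.     1.   ]] [377.50169375 322.80788912]
```

View pics/w1.png

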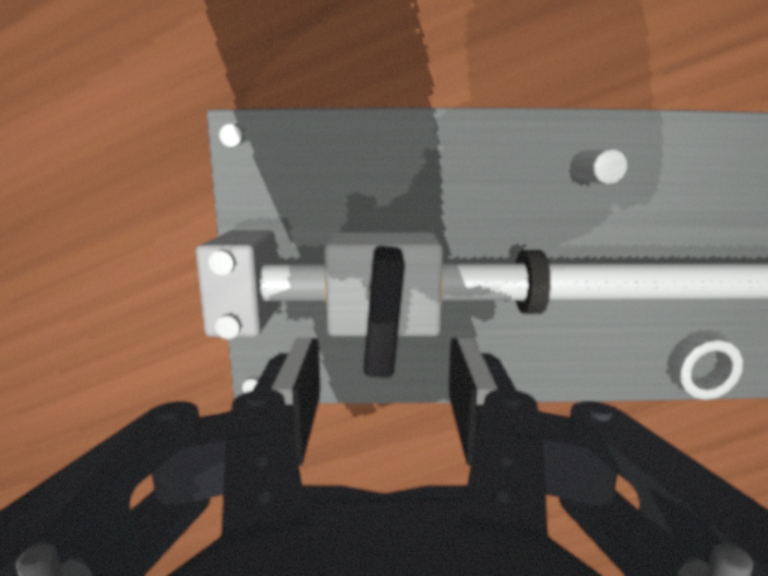

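Wrist view: rail is level at row 282; bar top runs from about (392,250) to (380,375), tilted slightly clockwise; ring at (537,282).

Run:
```python
from h import *
w=cam("wrist")
ks=dark(w,238,155,275,255,50)
for k in ks[:2]: print(cv2.contourArea(k),cv2.minAreaRect(k),cv2.fitLine(k,2,0,.01,.01).ravel())
f=lambda u,v,z:onz(w,(u/1.5,v/1.5),z)
V=np.array([U[1],-U[0],0])
a,b=f(392,250,.109),f(380,375,.109); d=a-b
print(np.linalg.norm(d),np.degrees(np.arctan2(d@U,-(d@V))),'mid',(a+b)/2,along((a+b)/2),((a+b)/2-MID)@V)
r1,r2=f(275,283,.045),f(750,282,.045); dd=r2-r1; print('rail yaw',np.degrees(np.arctan2(dd[1],dd[0])),[(x-MID)@V for x in(r1,r2)])
print('carriage ctr along',along(f(328,290,.065)),along(f(441,290,.065)),'ring',along(f(540,282,.063)))
print('rel',rel((a+b)/2))
```

```text
1446.0 ((255.30325317382812, 205.16392517089844), (19.646257400512695, 85.19414520263672), 5.19442892074585) [ 1.01797566e-01 -9.94805157e-01  2.54311966e+02  2.11324783e+02]
0.05602566906080956 4.977831878215533 mid [0.48065799 0.0193478  0.109     ] -0.1040588556346035 -0.0020942852539464693
rail yaw 68.8877566841495 [np.float64(0.001947324108608664), np.float64(0.0008013960202675058)]
carriage ctr along -0.13354538997148727 -0.0754165761241454 ring -0.023773278905431752
rel [0.0022387  0.00163058 0.05504437]
```

```bash
python3 -m jog '[[0,0.002,0.0016,0,0],[0,0,0,0.02,5],[0,0,0,0.025,0],[0,0,0,0.02,0],[0,0,0,0.01,0]]' 40
python3 -m jog '[[0,0,0,0,0],[0,0,0,0,0]]'
python3 - <<'E'
from h import *
print(rel([.4807,.0193,.087]),toolyaw())
w=cam("wrist"); cv2.imwrite("pics/w2.png",cv2.resize(w["img"][:,:,::-1],(640,480)))
E
```

```text
clock: 3.15
tcp_pos: [0.4793, 0.0191, 0.0864]
orientation: [-0.0, 0.228, 0.974, 0.0]
wrist_force: [-1.4, 0.0, -0.8]
finger_gap: 0.0429
grip_force: 0.0
clock: 3.32
tcp_pos: [0.4802, 0.0188, 0.088]
orientation: [0.0, 0.228, 0.974, 0.0]
wrist_force: [-0.3, -0.4, 0.2]
finger_gap: 0.0422
grip_force: 0.0
[-0.00027124  0.0006901   0.00098781] 63.631878697245114
```

View pics/w2.png

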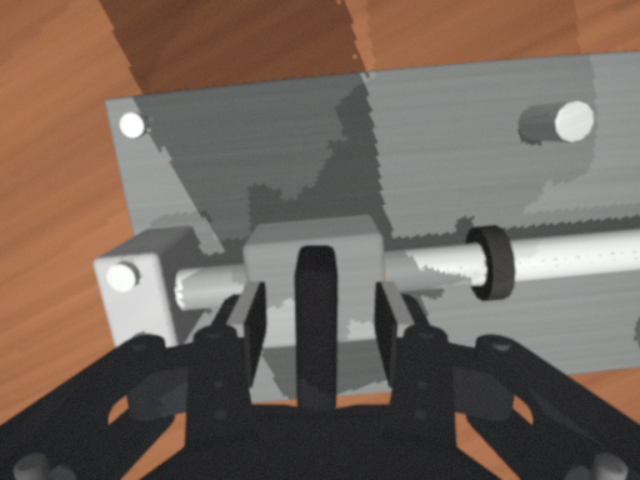

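The bar (column 317) stands upright and centred between the pads (256 and 385). Closing.

```bash
python3 -m jog '[[1,0,0,0,0],[1,0,0,0,0],[1,0,0,0,0],[1,0,0,0,0],[1,0,0,0,0]]' 50
python3 -m jog '[[1,0,0,0,0],[1,0,0,0,0],[1,0,0,0,0],[1,0,0,0,0],[1,0,0,0,0]]'
python3 -m jog '[[1,0.0004,0.004,0,0],[1,0.0004,0.004,0,0],[1,0.0004,0.004,0,0],[1,0.0004,0.004,0,0],[1,0,0,0,0]]'
cat >> h.py <<'E'
def st():
    s=env.get_state(); f=np.array(s["wrist_force"]); V=np.array([U[1],-U[0],0])
    print('t',round(s["clock"],2),'along',round(along(s["tcp_pos"]),4),'lat',round((np.array(s["tcp_pos"])-MID)@V,4),'z',round(s["tcp_pos"][2],4),'F along/lat/z',np.round([f@U,f@V,f[2]],1),'yaw',round(toolyaw(),1))
E
python3 -c "from h import *; st()"
```

```text
clock: 3.78
tcp_pos: [0.4808, 0.0185, 0.0886]
orientation: [0.001, 0.228, 0.974, 0.0]
wrist_force: [-1.2, -2.0, 7.4]
finger_gap: 0.0135
grip_force: 49.1
clock: 4.2
tcp_pos: [0.4809, 0.0185, 0.0886]
orientation: [0.001, 0.228, 0.974, 0.0]
wrist_force: [-1.4, -0.1, 5.9]
finger_gap: 0.0132
grip_force: 49.1
clock: 4.62
tcp_pos: [0.4869, 0.034, 0.0886]
orientation: [0.001, 0.228, 0.974, 0.0]
wrist_force: [-0.3, 1.1, 6.4]
finger_gap: 0.0129
grip_force: 49.2
t 4.62 along -0.0882 lat -0.0016 z 0.0886 F along/lat/z [ 0.9 -0.7  6.4] yaw 63.6
```

```bash
for i in 1; do python3 -m jog '[[1,0.0004,0.004,0,0],[1,0.0004,0.004,0,0],[1,0.0004,0.004,0,0],[1,0.0004,0.004,0,0],[1,0.0004,0.004,0,0]]' >/dev/null; python3 -c "from h import *; st()"; done
python3 -m jog '[[1,0.0004,0.004,0,0],[1,0.0004,0.004,0,0],[1,0.0004,0.004,0,0],[1,0.0004,0.004,0,0],[1,0.0004,0.004,0,0]]' >/dev/null; python3 -c "from h import *; st()"
python3 -m jog '[[1,0.0004,0.004,0,0],[1,0.0004,0.004,0,0],[1,0.0004,0.004,0,0],[1,0.0004,0.004,0,0],[1,0.0004,0.004,0,0]]' >/dev/null; python3 -c "from h import *; st()"
```

```text
t 5.03 along -0.0687 lat -0.0018 z 0.0886 F along/lat/z [-2.1  0.7  5.7] yaw 63.6
t 5.45 along -0.0487 lat -0.0019 z 0.0886 F along/lat/z [-2.9  1.2  6.4] yaw 63.6
t 5.87 along -0.0286 lat -0.002 z 0.0887 F along/lat/z [-2.7  0.3  5.3] yaw 63.6
```

```bash
cat > ok.py <<'E'
from h import *
import sys
st(); sys.exit(0 if np.array(env.get_state()["wrist_force"])@U>-5 else 1)
E
python3 -m jog '[[1,0.0003,0.003,0,0],[1,0.0003,0.003,0,0],[1,0.0003,0.003,0,0],[1,0.0003,0.003,0,0],[1,0.0001,0.001,0,0]]' >/dev/null; python3 ok.py &&
python3 -m jog '[[1,0.0001,0.001,0,0],[1,0.0001,0.001,0,0],[1,0.0001,0.001,0,0],[1,0.0001,0.001,0,0]]' >/dev/null && python3 ok.py &&
python3 -m jog '[[1,0.0001,0.001,0,0],[1,0.0001,0.001,0,0],[1,0.0001,0.001,0,0],[1,0.0001,0.001,0,0]]' >/dev/null && python3 ok.py &&
python3 -m jog '[[1,0.0001,0.001,0,0],[1,0.0001,0.001,0,0],[1,0.0001,0.001,0,0],[1,0.0001,0.001,0,0]]' >/dev/null && python3 ok.py &&
python3 -m jog '[[1,0.0001,0.001,0,0],[1,0.0001,0.001,0,0],[1,0.0001,0.001,0,0],[1,0.0001,0.001,0,0]]' >/dev/null && python3 ok.py &&
python3 -m jog '[[1,0.0001,0.001,0,0],[1,0.0001,0.001,0,0],[1,0.0001,0.001,0,0],[1,0.0001,0.001,0,0]]' >/dev/null && python3 ok.py
```

```text
t 6.28 along -0.0152 lat -0.002 z 0.0887 F along/lat/z [-1.7  1.6  5.1] yaw 63.6
t 6.62 along -0.0114 lat -0.002 z 0.0887 F along/lat/z [-2.6  1.2  5. ] yaw 63.6
t 6.95 along -0.0074 lat -0.0021 z 0.0887 F along/lat/z [-2.9  2.5  5.6] yaw 63.6
t 7.28 along -0.0042 lat -0.0021 z 0.0886 F along/lat/z [-6.5  2.8  6.3] yaw 63.6
```

```bash
python3 -m jog '[[1,0,0,0,0]]' >/dev/null; python3 ok.py; python3 -m jog '[[1,0.0001,0.001,0,0]]' >/dev/null; python3 ok.py;  python3 -m jog '[[1,0,0,0,0]]' >/dev/null; python3 ok.py
```

```text
t 7.37 along -0.0041 lat -0.0021 z 0.0886 F along/lat/z [-4.5  1.8  6.3] yaw 63.6
t 7.45 along -0.0035 lat -0.0021 z 0.0886 F along/lat/z [-7.3  2.4  6.9] yaw 63.6
t 7.53 along -0.0033 lat -0.0021 z 0.0886 F along/lat/z [-6.1  1.2  5.9] yaw 63.6
```

```bash
python3 -m jog '[[1,0.0001,0.001,0,0],[1,0.0001,0.001,0,0],[1,0,0,0,0]]' >/dev/null; python3 ok.py;  python3 -m jog '[[1,0,0,0,0]]' >/dev/null; python3 ok.py;  python3 -m jog '[[1,0.0001,0.001,0,0],[1,0,0,0,0]]' >/dev/null; python3 ok.py;python3 -m jog '[[1,0,0,0,0]]' >/dev/null; python3 ok.py
```

```text
t 7.78 along -0.0019 lat -0.0021 z 0.0886 F along/lat/z [-8.4  2.3  7.2] yaw 63.5
t 7.87 along -0.0019 lat -0.0021 z 0.0886 F along/lat/z [-7.9  2.6  6.5] yaw 63.5
t 8.03 along -0.0012 lat -0.0021 z 0.0887 F along/lat/z [-9.3  2.5  7.9] yaw 63.5
t 8.12 along -0.0012 lat -0.0021 z 0.0886 F along/lat/z [-9.2  1.9  7.4] yaw 63.5
```

```bash
python3 -m jog '[[1,0.0001,0.001,0,0],[1,0,0,0,0],[1,0,0,0,0],[1,0,0,0,0]]' >/dev/null; python3 ok.py;  python3 -m jog '[[1,0,0,0,0],[1,0,0,0,0],[1,0,0,0,0]]' >/dev/null; python3 ok.py;  python3 -m jog '[[1,0,0,0,0],[1,0,0,0,0],[1,0,0,0,0],[1,0,0,0,0]]' >/dev/null; python3 ok.py
```

```text
t 8.45 along -0.0005 lat -0.0022 z 0.0886 F along/lat/z [-10.2   2.5   7.7] yaw 63.5
t 8.7 along -0.0005 lat -0.0021 z 0.0887 F along/lat/z [-9.7  2.4  7.3] yaw 63.5
t 9.03 along -0.0005 lat -0.0021 z 0.0886 F along/lat/z [-9.8  2.1  7.7] yaw 63.5
```

```bash
python3 -m jog '[[1,-0.0002,-0.002,0,0],[1,-0.0004,-0.004,0,0],[1,-0.0004,-0.004,0,0],[1,-0.0004,-0.004,0,0],[1,-0.0004,-0.004,0,0]]' >/dev/null; python3 ok.py;  python3 -m jog '[[1,-0.0003,-0.003,0,0],[1,-0.0003,-0.003,0,0],[1,0,0,0,0],[1,0,0,0,0]]' >/dev/null; python3 ok.py
python3 - <<'E'
from h import *
w=cam("wrist"); cv2.imwrite("pics/w3.png",cv2.resize(w["img"][:,:,::-1],(768,576)))
E
```

```text
t 9.45 along -0.0157 lat -0.002 z 0.0887 F along/lat/z [2.6 1.  6.6] yaw 63.6
t 9.78 along -0.0222 lat -0.002 z 0.0886 F along/lat/z [-1.4  2.   6. ] yaw 63.6
```

View pics/w3.png

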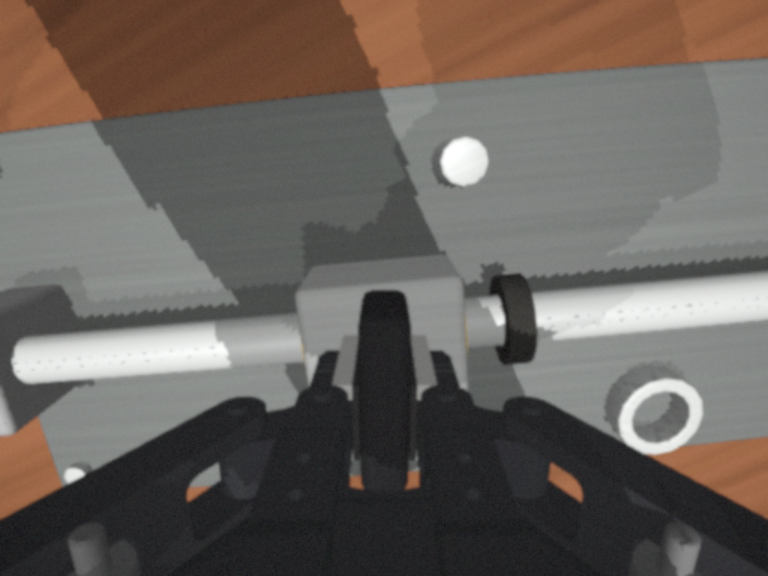

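Run:
```python
from h import *
w=cam("wrist"); cv2.imwrite("pics/w4.png",cv2.resize(w["img"][165:255,280:400,::-1],(800,600),interpolation=cv2.INTER_CUBIC))
```

```text
(no output)
```

View pics/w4.png

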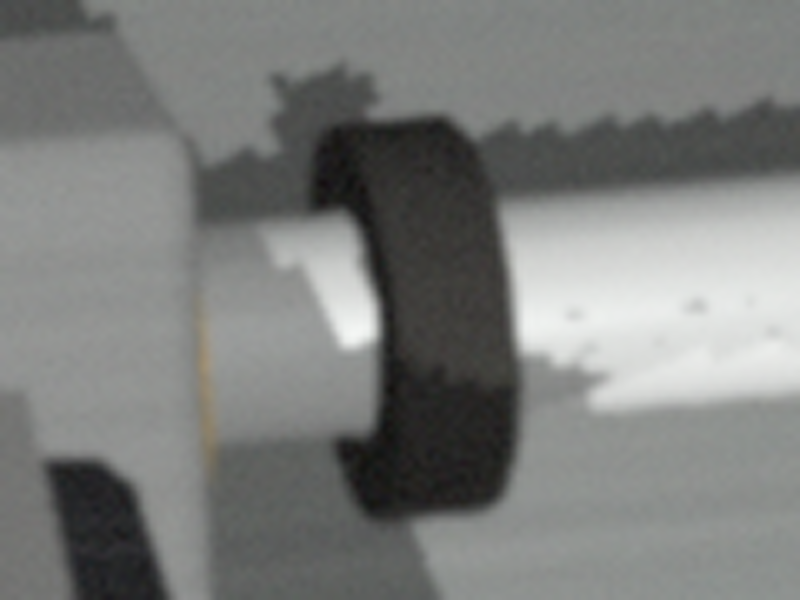

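Run:
```python
from h import *
w=cam("wrist"); f=lambda u,v,z:along(onz(w,(280+u/6.667,165+v/6.667),z))
n,fa,e=f(388,340,.0628),f(518,355,.0628),f(199,320,.065)
print('cam along',along(w["T"][:3,3] if hasattr(w["T"],'shape') else np.array(w["T"])[:3,3]))
print(n,fa,fa-n,e,'gap',n-e,'via centre',(n+fa)/2-(e-.03)-.035); st()
```

```text
cam along -0.015850332139058537
0.023567934096412307 0.03416750528591618 0.010599571189503873 0.007987926429325685 gap 0.015580007667086622 via centre 0.015879793261838554
t 9.93 along -0.0222 lat -0.002 z 0.0886 F along/lat/z [-0.1  1.8  7.2] yaw 63.6
```

```bash
python3 -m jog '[[1,-0.0002,-0.002,0,0],[1,-0.0002,-0.002,0,0],[1,0,0,0,0],[1,0,0,0,0]]' >/dev/null; python3 ok.py; 
python3 -m jog '[[1,0,0,0,6],[1,0,0,0,6],[1,0,0,0,6],[1,0,0,0,6],[1,0,0,0,6]]' >/dev/null; python3 ok.py
python3 -c "from h import *; s=env.get_state(); print(s['ft_torque'],s['joint_pos'])"
```

```text
t 10.27 along -0.026 lat -0.002 z 0.0887 F along/lat/z [0.3 2.5 6.6] yaw 63.6
t 10.68 along -0.0256 lat -0.0018 z 0.0886 F along/lat/z [1.9 2.1 6. ] yaw 33.3
[ 0.03383876 -0.46148224  0.1061317 ] [ 2.37308321e-02  3.01103291e-01 -3.66968726e-01  8.98264946e-01
  6.55605321e-04  1.01247678e+00]
```

```bash
python3 -m jog '[[1,0,0,0,6],[1,0,0,0,6],[1,0,0,0,6],[1,0,0,0,6],[1,0,0,0,4]]' >/dev/null; python3 ok.py
python3 -c "from h import *; s=env.get_state(); print(s['ft_torque'])"
python3 -m jog '[[1,0,0,0,2],[1,0,0,0,2],[1,0,0,0,0]]' >/dev/null; python3 ok.py
python3 -c "from h import *; s=env.get_state(); print(s['ft_torque'])"
python3 -m jog '[[1,0,0,0,1],[1,0,0,0,0]]' >/dev/null; python3 ok.py
python3 -c "from h import *; s=env.get_state(); print(s['ft_torque'])"
```

```text
t 11.1 along -0.0256 lat -0.0012 z 0.0887 F along/lat/z [1.4 4.7 4. ] yaw 5.4
[-0.1044396  -0.69034416  0.1057528 ]
t 11.35 along -0.0256 lat -0.0012 z 0.0887 F along/lat/z [1.3 5.4 5. ] yaw 1.6
[-0.09308104 -0.91013579 -0.03648755]
t 11.52 along -0.0257 lat -0.0011 z 0.0887 F along/lat/z [3.  4.4 5.6] yaw 0.6
[-0.18390012 -0.82113925 -0.083119  ]
```

```bash
python3 -m jog '[[1,0,0,0,1],[1,0,0,0,0]]' >/dev/null; python3 ok.py
python3 -c "from h import *; s=env.get_state(); print(s['ft_torque'])"
python3 -m jog '[[1,0,0,0,1],[1,0,0,0,0]]' >/dev/null; python3 ok.py
python3 -c "from h import *; s=env.get_state(); print(s['ft_torque'])"
```

```text
t 11.68 along -0.0257 lat -0.0012 z 0.0887 F along/lat/z [1.  5.5 4.2] yaw -0.3
[-0.16034421 -0.86995374  0.14520575]
t 11.85 along -0.0257 lat -0.0011 z 0.0887 F along/lat/z [0.9 5.3 5.5] yaw -1.3
[-0.24546826 -0.93697244  0.46259772]
```

Stop felt (torque rising to 0.46 N m). Release and lift.

```bash
python3 -m jog '[[1,0,0,0,-1.5],[0,0,0,0,0],[0,0,0,0,0],[0,0,0,0,0],[0,0,0,0,0]]'
python3 -m jog '[[0,0,0,-0.01,0],[0,0,0,-0.02,0],[0,0,0,-0.03,0],[0,0,0,-0.03,0],[0,0,0,-0.03,0]]' 
python3 -m jog '[[0,-0.03,0,-0.02,0],[0,-0.03,0,0,0],[0,-0.03,0,0,0],[0,0,0,0,0],[0,0,0,0,0]]'
python3 - <<'E'
from h import *
w=cam("wrist"); cv2.imwrite("pics/w5.png",cv2.resize(w["img"][:,:,::-1],(768,576)))
E
```

```text
clock: 12.27
tcp_pos: [0.5062, 0.0921, 0.0865]
orientation: [-0.001, 0.706, 0.708, -0.001]
wrist_force: [-0.3, 0.6, -0.3]
finger_gap: 0.0427
grip_force: 0.0
clock: 12.68
tcp_pos: [0.5068, 0.092, 0.2089]
orientation: [-0.0, 0.706, 0.708, -0.0]
wrist_force: [0.9, 0.1, 0.3]
finger_gap: 0.0428
grip_force: 0.0
clock: 13.1
tcp_pos: [0.5075, 0.0009, 0.2278]
orientation: [-0.0, 0.707, 0.707, 0.0]
wrist_force: [0.1, -0.1, -0.4]
finger_gap: 0.0427
grip_force: 0.0
```

View pics/w5.png

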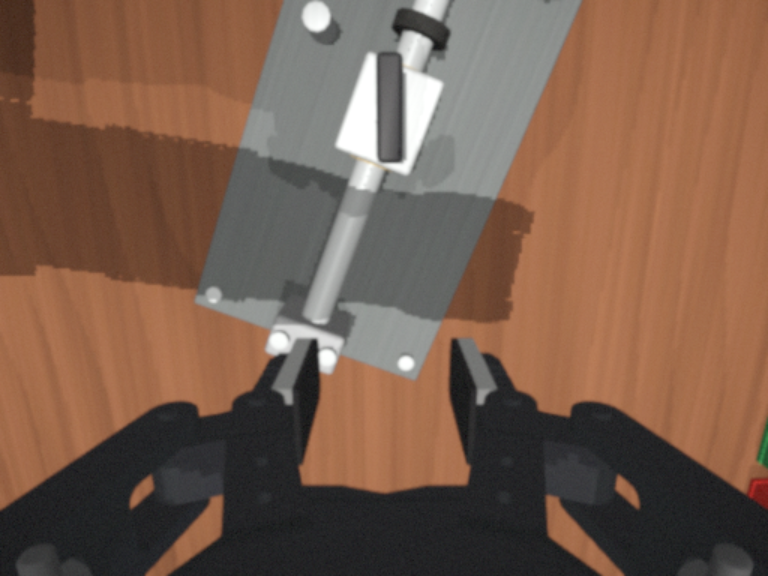

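The bar is clear and turned to its stop; ring at (421,28), carriage front edge mid at (421,73). Quick gap check.

Run:
```python
from h import *
w=cam("wrist"); f=lambda u,v,z:onz(w,(u/1.5,v/1.5),z)
e1,e2=f(421,74,.065),f(352,147,.065)
k=dark(w,255,0,305,33,60)[0]; b=cv2.minAreaRect(k); print(np.array(b[0])*1.5,np.array(b[1])*1.5,b[2])
g=f(407,12,.063); n=f(423,45,.0)
print('carriage corner edges', along(f(408,70,.065)),along(f(441,80,.065)),along(f(340,146,.065)),along(f(408,173,.065)))
r=[along(f(421,21,.0625)),along(f(421,36,.0625))]; print('ring top far/near',r)
c=cam("top"); cv2.imwrite("pics/t2.png",cv2.resize(c["img"][165:240,175:275,::-1],(800,600),interpolation=cv2.INTER_CUBIC))
```

```text
[421.47413635  31.18964767] [55.98714638 25.62595654] 21.801406860351562
carriage corner edges 0.0022449495636268956 0.004302699794344642 -0.05297958072054854 -0.0527667194697895
ring top far/near [0.030279230473500132, 0.022788553494858442]
```

View pics/t2.png

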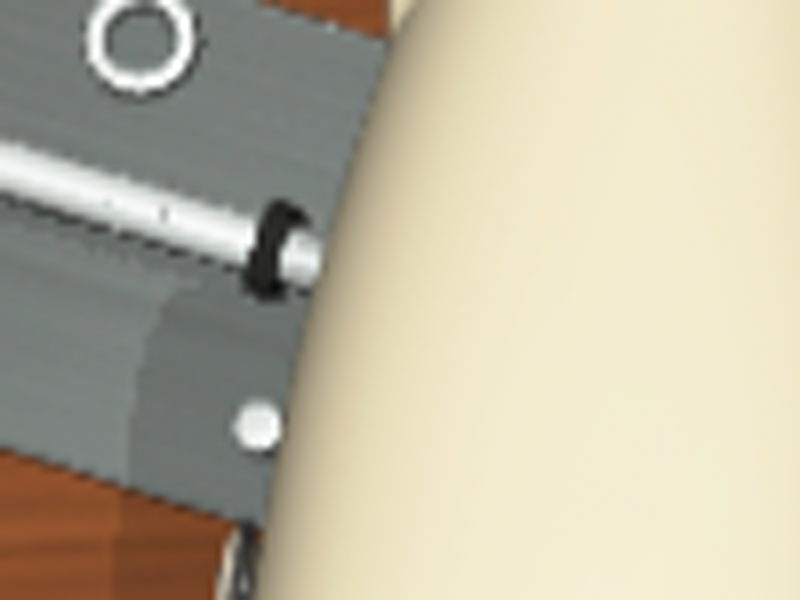

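The top view is partly hidden by the arm, but the dowel and race are in place. Both estimates put the gap at about 20 mm.

```bash
python3 -c "from workcell import env; print(env.hand_in())"
```

```text
the job is handed in; nothing more can be done
None
```

The job is handed in. I found the tight spot with the ring's centre about 29 mm on the +y side of the rail's middle and pressed it with roughly 7 N over the running drag for about a second. The carriage was backed off to a gap of about 20 mm, clamped at the T-bar's stop, and released. The result of the judging was not shown.

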